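# Reset a handle blank against the end stop of a V-block

### The arm

A 6-joint arm with a two-finger parallel gripper is mounted at the origin on a cart in front of the work surface, level with it; the furniture and walls round the work are solid. World frame = base frame: x ahead of the robot, y to its left, z up, the work surface at z = 0. Lengths are in m, angles in rad, forces in N, time in s.
With the tool pointing down it reaches from about 0.25 to 0.775 m from the base axis. Payload 8.9 kg.
Tool frame: the origin (TCP) lies at the very end of the fingers, on their centre line; the grasp point (between the pads) lies bot.pinch_z behind it (bot.pinch_z is the distance from the TCP to the grasp point, in m); z points along the fingers, x is the direction in which the jaws open and shut, and the axes are right-handed (so a half turn about z gives the same grasp; the last joint's range is limited). The gripper opens to 85 mm and grips with 20 to 120 N. Pads are 22 mm wide; open, the fingers measure 114 mm over their backs; the gripper's body (76 mm by 85 mm) begins 54 mm behind the grasp point. The pads swing forward as they close: fully open they stand 13 mm farther back than shut.
Start: joints at [1, 0.291, -0.153, 1.127, 0, 1.431], TCP at [0.22, 0.477, 0.199] pointing down, gripper open.
Joint ranges: [-2.52, 2.52], [-0.91, 1.74], [-1.3, 1.37], [-1.96, 2.02], [-1.52, 1.47], [-3.14, 3.14]. Speed limits (rad/s): [2.22, 2.22, 2.79, 3.14, 3.14, 3.14].

### API

Orientations are given as a rotation vector (axis times angle).
In Python, from plant import monitor, capture, camera_model, bot gives the robot as it stands. The module is installed in compiled form; this text tells all that it offers.
- The arm moves only by the tool arm_command, never from a script. Its argument "steps" is a list of rows, each an object with "delta_pos": the shift along the tool's x, y, z in mm, a list of three; "turn": the turn about the tool's z in degrees. In form: [{"delta_pos": [dx, dy, dz], "turn": turn}, ...]. A call has 1 to 8 rows; each row is the pose to reach, as a shift and turn from the pose commanded when the call began, along the tool's axes at that moment; what a row does not reach only later rows make up. A row lasts 1/12 s, in which the tool goes at most 41.7 mm and 7.16 degrees, less where a joint would pass 70% of its speed; a pose out of reach is approached as far as the arm can. A call with a gripper value outside its range is refused whole. "hand" is the finger opening in mm, from 0 to 85.4, set as the call begins (left out, the last holds). The fingers move at their own pace and stop on an object; "newtons" is the grip in N (left out, the last holds). Time passes only in rows, so rows that repeat a pose let the fingers close. It gives the time, the measured TCP pose, the force and the opening at its end, in the units of the state.
- monitor.read_state(): the state, without advancing time (a new reading comes with each control period).
- capture(name): name is "side" or "top"; returns the picture (480x640x3 uint8, red, green, blue); there is no depth.
- camera_model(name): a dict with "mtx" (3x3 intrinsics, pixels), "pose" (4x4, takes a point from camera to world coordinates). Camera axes: x right, y down, z forward; pixel columns grow to the right and rows downward; lengths in m; the calibration is good to about 2 mm. A picture is of the moment at which its call begins. camera_model takes no time and is no camera call.
- bot.sign_off(): hands the job in, once; it reports no verdict.
The state is a dict: "clock": time; "q": joint angles; "qd": joint speeds; "joint_torque": joint torques, N m; "tcp_pos": TCP position; "tcp_rot": TCP orientation; "force": force on the tool from outside, world axes, zero at the start; "torque": the same for the moment, N m; "grip_width": finger opening in m.
Only numpy, scipy, OpenCV 4.12 (cv2) and the standard library are available. Lean on these libraries where they do the work, as an engineer would, in place of code of your own. Each camera call takes 0.05 s, during which the arm holds its last target. There are 200 camera calls.

### The job

The round wooden handle blank in the V-block was clamped short of the end stop, so its shoulder would be sawn in the wrong place. Swing the clamp lever loose, push the blank along the groove until its front end touches the brass end stop, then swing the lever fully back so that the blank is clamped tight there; leave the things around the jig where they are.

Things in the scene. Friction and masses are not known exactly. Their poses are not given: they have to be found in the camera images.
- jig: Steel V-block jig on a 60 mm high beech riser, fixed to the bench. Origin: on the groove's centre line, at bench height. Its x axis runs along the groove to the end stop, z up. Riser x -60 to 100 mm, 66 mm wide. V-block x -55 to 45 mm, 52 mm wide, top at z = 110 mm, with an open 90 degree groove; the blank's axis lies at z = 110 mm. Saw guide: four cheeks at x 52 to 68 mm, top at z = 130 mm.
- stop_face (a point): Centre of the flat face of the brass stop button (18 mm across) which the blank's front end must touch; 110 mm above the bench, at jig x = 80 mm. Same axes as the jig. The dark upright behind it is 36 mm wide, top 128 mm above the bench.
- clamp_axis (a point): Point on the vertical axis of the clamp screw and lever, 151 mm above the bench, level with the lever's bar (jig x = -5 mm, y = 0). The dark stirrup that carries the screw spans the groove: 18 mm long in x, 62 mm wide, top 138 mm above the bench.
- clamp_lever (a joint): Turn of the black clamp lever about the vertical screw, rad: 0 = tight (end of travel), grows anticlockwise seen from above as it loosens, to 1.4 = fully open. Starts at 0 to 0.12. Stays where it is left; 3 to 5 N at the tip turn it. Each radian lifts screw, lever and pad by 3 mm; the sprung pad lets go of the blank at about 0.65 rad.
- lever_tip (a point): Centre of the rounded end of the lever (15 mm ball), 72 mm from the screw axis, 155 mm above the bench when tight. The lever is a nearly level round bar 10 to 12 mm thick; its hub is 25 mm across, top 156 mm above the bench. Tight, it points 175 degrees clockwise (from above) from the jig's x axis, over the blank's rear; loosening swings its tip to the jig's -y side.
- clamp_pad: Round rubber-faced pad, 18 mm across, on the lower end of the clamp screw; tight, it presses on the top of the blank with about 25 to 30 N. Origin: centre of its underside.
- blank: Round beech handle blank, 160 mm long, 20 mm diameter, 50 g, lying in the groove, with a dark line round it 20 mm from its front end. Origin: its centre; its x axis runs along it towards the front end (to the stop). It may roll about that axis. Its rear end juts out behind the V-block by 25 mm when home and by up to 65 mm at the start.
- blank_front (a point): Centre of the blank's front end face (towards the stop). At the start 15 to 40 mm short of the stop face.
- blank_rear (a point): Centre of the blank's rear end face, free to be pushed. Only things lower than 92 mm stand on the bench under and round it; a 133 mm bottle stands about 0.1 m beyond them.
- sanding_block: Bystander: wooden sanding block 46 x 80 x 28 mm, on the bench beyond the jig. Origin: centre of its underside.
- tape_roll: Bystander: roll of yellow masking tape, 76 mm across, 18 mm high, lying flat on the 20 mm thick white pad left of the jig. Origin: centre of its underside.
- marker_pen: Bystander: white and red marker pen, 131 mm long, 12 mm thick, lying on the bench right of the brush pot, in front of the jig. Origin: centre of its underside.

How it is judged:
By the outcome, as a careful person would: the job done as asked, in the order asked, and still so for the second after the job is handed in, with the robot touching nothing.
It also fails if it takes over 51 s, if anything falls off the work surface, if the arm or the gripper's body presses on something with over 40 N, if the wrist force passes 120 N, or if a joint passes its speed limit or range.

## Working session

There is one attempt and no reset: what is moved stays moved. The work goes in short steps, Python scripts to look and compute and a tool call to move; the robot and the scene stay as the last step left them, time stands still between calls to the robot, and variables do not carry over. Pictures are saved under pics/ and viewed, about 8 in all and at most 12, crops included, and the job is handed in when it is done.

Besides the shell and the picture viewer there is one more tool, called after "Call:" as name(argument=value, ...), one argument or row to a line, values as JSON. arm_command: Moves the arm, as the interface text tells. Its arguments: {"type":"object","properties":{"steps":{"type":"array"},"hand":{"type":"number"},"newtons":{"type":"number"}},"required":["steps"]}

```bash
mkdir -p pics
python3 - <<'E'
from plant import monitor,capture,camera_model,bot
import cv2
for n in("side","top"):
    cv2.imwrite(f"pics/{n}0.png",capture(n)[:,:,::-1]); m=camera_model(n);print(n,m["mtx"].round(1).tolist(),m["pose"].round(4).tolist())
s=monitor.read_state();print(s["clock"],s["tcp_pos"],s["tcp_rot"],s["grip_width"],bot.pinch_z)
E
```

```text
side [[620.4, 0.0, 324.0], [0.0, 620.4, 245.6], [0.0, 0.0, 1.0]] [[-0.9656, -0.1608, 0.2044, 0.4412], [-0.26, 0.5759, -0.7751, 0.6585], [0.0069, -0.8015, -0.5979, 0.7199], [0.0, 0.0, 0.0, 1.0]]
top [[454.3, 0.0, 319.9], [0.0, 454.3, 247.2], [0.0, 0.0, 1.0]] [[0.0285, -0.9761, 0.2153, 0.4449], [-0.9996, -0.0268, 0.0106, -0.116], [-0.0046, -0.2155, -0.9765, 1.0033], [0.0, 0.0, 0.0, 1.0]]
0.1 [0.21947284 0.47644903 0.19858359] [ 2.64539372e+00  1.69367688e+00 -1.72257505e-03] 0.08515702684422215 0.0187
```

View pics/side0.png

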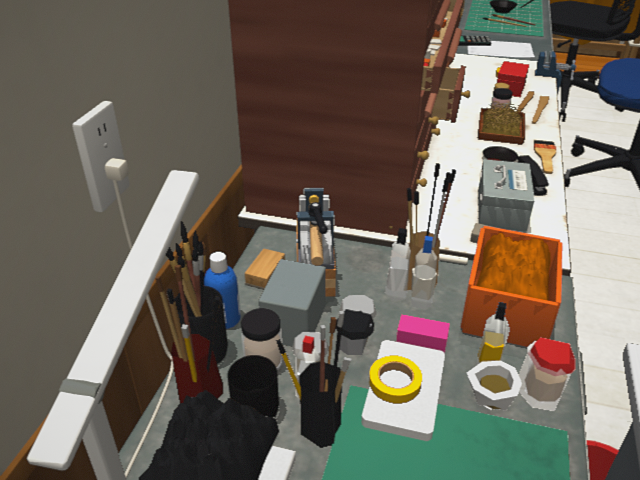

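View pics/top0.png

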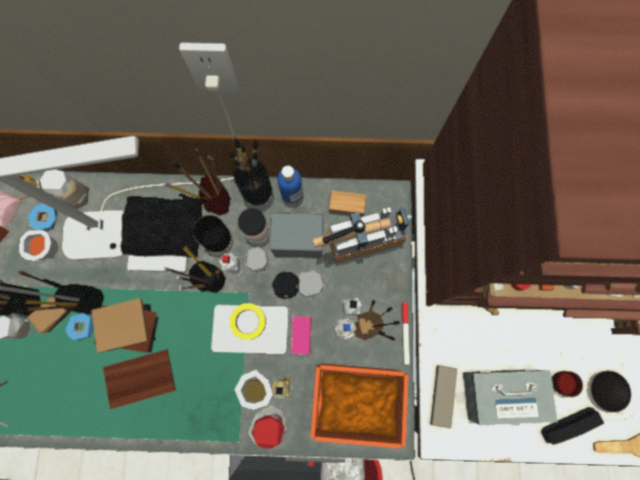

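Run:
```python
import cv2,numpy as np
a=cv2.imread("pics/top0.png")[180:280,300:430];b=cv2.imread("pics/side0.png")[170:310,250:390]
a=cv2.resize(a,(800,615),interpolation=3)[:600];b=cv2.resize(b,(600,600),interpolation=3)
cv2.imwrite("pics/a.png",a);cv2.imwrite("pics/b.png",b)
```

```text
(no output)
```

View pics/a.png

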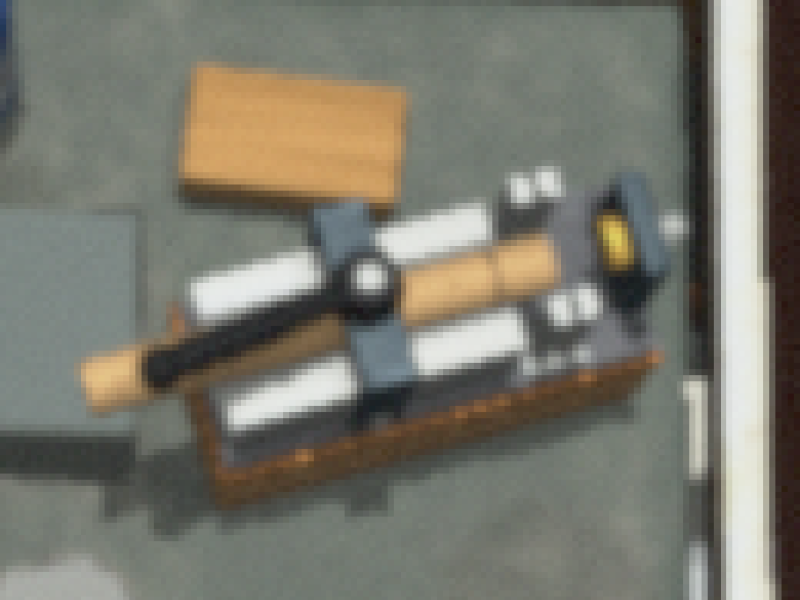

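View pics/b.png

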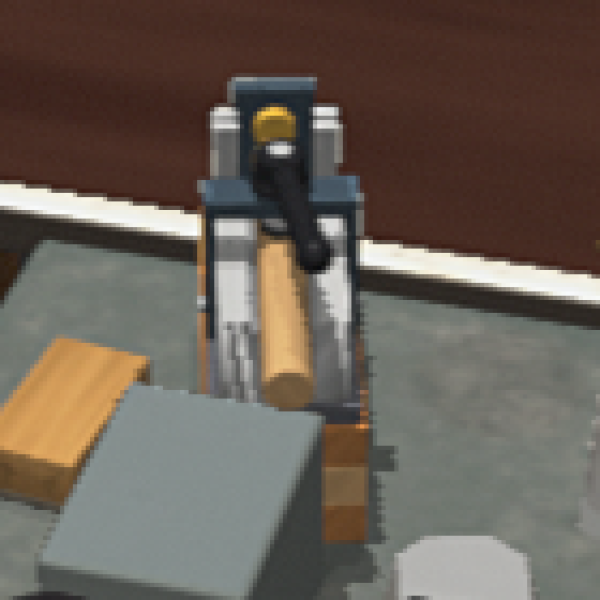

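```bash
cat > h.py <<'E'
import numpy as np
from plant import camera_model
from scipy.optimize import least_squares
M={n:camera_model(n) for n in("top","side")}
def proj(n,P):
    T=np.linalg.inv(M[n]["pose"]);c=(T[:3,:3]@np.atleast_2d(P).T).T+T[:3,3];u=(M[n]["mtx"]@c.T).T
    return u[:,:2]/u[:,2:]
def back(n,u,z):
    T=M[n]["pose"];d=T[:3,:3]@np.linalg.inv(M[n]["mtx"])@[u[0],u[1],1];return T[:3,3]+d*(z-T[2,3])/d[2]
E
python3 - <<'E'
from h import *
A=lambda x,y:(300+x/6.154,180+y/6.154)
B=lambda x,y:(250+x/4.286,170+y/4.286)
# jig pts: (cam,pix,jig xyz)
P=[("top",A(370,272),(-.005,0,.156)),("top",A(614,240),(.08,0,.110)),("side",B(273,125),(.08,0,.11)),
("top",A(315,210),(-.014,.031,.138)),("top",A(410,390),(.004,-.031,.138)),
("top",A(218,505),(-.06,-.033,0)),("top",A(188,290),(-.055,.026,.11)),("top",A(525,325),(.045,-.026,.11)),("top",A(222,410),(-.055,-.026,.11)),("top",A(490,222),(.045,.026,.11)),
("side",B(200,188),(-.014,.031,.138)),("side",B(360,188),(-.014,-.031,.138))]
P=P[:5]+P[6:]
def f(p):
    c,s=np.cos(p[2]),np.sin(p[2]);r=[]
    for n,u,j in P:
        w=[p[0]+c*j[0]-s*j[1],p[1]+s*j[0]+c*j[1],j[2]];r+=list(proj(n,w)[0]-u)
    return np.array(r)
s=least_squares(f,[.5,-.2,-1.4],loss="soft_l1");print(s.x,np.degrees(s.x[2]));print(f(s.x).reshape(-1,2).round(1).tolist())
x,y,a=s.x;R=np.array([[np.cos(a),-np.sin(a)],[np.sin(a),np.cos(a)]])
def J(w):return (R.T@(w[:2]-[x,y])).round(4)
for nm,n,u,z in[("tip","top",A(160,370),.156),("tip","side",B(315,255),.156),("rear","top",A(92,386),.112),("rear","side",B(287,388),.11),("front","top",A(556,262),.115)]:
    w=back(n,u,z);print(nm,n,w.round(4),"jig",J(w))
E
```

```text
[ 0.68053296 -0.1880741  -1.27803275] -73.22588289020891
[[0.1, 0.1], [-1.4, 0.7], [0.7, -0.1], [-0.5, -0.8], [1.7, -3.0], [0.6, -2.5], [0.4, 3.2], [2.0, 2.1], [-1.3, -3.8], [0.2, 1.4], [-0.2, 1.0]]
tip top [ 0.646  -0.1181  0.156 ] jig [-0.077  -0.0129]
tip side [ 0.6458 -0.1132  0.156 ] jig [-0.0817 -0.0116]
rear top [ 0.6504 -0.0961  0.112 ] jig [-0.0968 -0.0023]
rear side [ 0.6502 -0.0907  0.11  ] jig [-0.102  -0.0009]
front top [ 0.6958 -0.2475  0.115 ] jig [ 0.0613 -0.0026]
```

```bash
cat >> h.py <<'E'
from scipy.spatial.transform import Rotation as Ro
from plant import monitor
O=np.array([.679,-.1885]);A0=np.radians(-73.3)
RJ=np.array([[np.cos(A0),-np.sin(A0)],[np.sin(A0),np.cos(A0)]])
def W(jx,jy,z):return np.r_[O+RJ@[jx,jy],z]
def go(w,ang):
    "delta mm, turn deg to world w with tool x at jig-angle ang (deg; 90=+jig y)"
    s=monitor.read_state();R=Ro.from_rotvec(s["tcp_rot"]).as_matrix()
    d=R.T@(np.array(w)-s["tcp_pos"])*1000
    cur=np.degrees(np.arctan2(R[1,0],R[0,0])-A0);t=(cur-ang+180)%360-180
    return d.round(1).tolist(),round(float(t),1)
def lev(th,r=.06):
    a=np.radians(-175)+th;return -.005+r*np.cos(a),r*np.sin(a)
E
python3 - <<'E'
from h import *
print(go([.22,.3,.36],90),go([.38,-.08,.36],90),go(W(*lev(.06),.30),90-5+3.4),W(*lev(.06),.3))
print(back("top",(170,275),.2),back("side",(322,345),.2))
E
```

```text
([-160.2, 74.3, -161.2], 48.6) ([-438.4, 378.7, -161.0], 48.6) ([-369.3, 646.4, -101.1], 50.2) [ 0.65207544 -0.12939354  0.3       ]
[0.56376048 0.1594354  0.2       ] [0.57136111 0.17039058 0.2       ]
```

Call:
arm_command(
  steps=[
    {"delta_pos": [0, 0, -40], "turn": 0},
    {"delta_pos": [0, 0, -80], "turn": 0},
    {"delta_pos": [0, 0, -120], "turn": 7},
    {"delta_pos": [-30, 25, -160], "turn": 14},
    {"delta_pos": [-60, 50, -160], "turn": 21},
    {"delta_pos": [-90, 75, -160], "turn": 28},
    {"delta_pos": [-120, 100, -160], "turn": 35},
    {"delta_pos": [-150, 125, -160], "turn": 40},
  ],
  hand=40,
  newtons=30,
)

```text
clock: 0.77
tcp_pos: [0.2702, 0.287, 0.3591]
tcp_rot: [3.067, 0.678, 0.0]
force: [1.2, -0.1, 0.6]
grip_width: 0.04
```

Run:
```python
from h import *
s=monitor.read_state();print(s["clock"],s["tcp_pos"],s["q"],s["grip_width"])
print(go([.38,-.08,.36],98.4),go(W(*lev(.06),.25),98.4))
```

```text
0.7667 [0.2702032  0.28698636 0.35906706] [ 6.29638429e-01 -3.58463120e-03 -8.83109183e-02  1.48582995e+00
 -1.56807108e-04  1.76506079e+00] 0.040042225086811434
([-55.2, 379.1, -0.9], -0.2) ([170.6, 538.6, 109.2], -0.2)
```

Call:
arm_command(
  steps=[
    {"delta_pos": [-6, 40, 0], "turn": 0},
    {"delta_pos": [-12, 80, 0], "turn": 0},
    {"delta_pos": [-18, 120, 0], "turn": 0},
    {"delta_pos": [-24, 160, 0], "turn": 0},
    {"delta_pos": [-30, 200, 0], "turn": 0},
    {"delta_pos": [-30, 240, 0], "turn": 0},
    {"delta_pos": [-30, 280, 0], "turn": 0},
    {"delta_pos": [-30, 320, 0], "turn": 0},
  ],
)

```text
clock: 1.43
tcp_pos: [0.3799, -0.0157, 0.3592]
tcp_rot: [3.066, 0.686, 0.001]
force: [1.4, 0.7, 1.0]
grip_width: 0.0399
```

Call:
arm_command(
  steps=[
    {"delta_pos": [22, 35, 0], "turn": 0},
    {"delta_pos": [50, 65, 0], "turn": 0},
    {"delta_pos": [78, 95, 0], "turn": 0},
    {"delta_pos": [106, 125, 0], "turn": 0},
    {"delta_pos": [134, 155, 20], "turn": 0},
    {"delta_pos": [160, 185, 40], "turn": 0},
    {"delta_pos": [180, 210, 65], "turn": 0},
    {"delta_pos": [200, 219, 100], "turn": 0},
  ],
)

```text
clock: 2.1
tcp_pos: [0.6542, -0.1288, 0.2622]
tcp_rot: [3.064, 0.684, 0.003]
force: [1.4, -0.5, -0.5]
grip_width: 0.0399
```

Run:
```python
from h import *
from plant import capture
import cv2
s=monitor.read_state();print(s["clock"],s["tcp_pos"],s["q"])
print(go(W(*lev(.06),.16),98.4))
a=capture("top")[180:280,300:430,::-1];b=capture("side")[120:310,220:410,::-1]
cv2.imwrite("pics/c.png",np.hstack([cv2.resize(a,(520,400)),cv2.resize(b,(400,400))])[:, :920][:, :920].copy() if 0 else cv2.resize(np.hstack([cv2.resize(a,(520,400)),cv2.resize(b,(400,400))]),(800,348)))
```

```text
2.1 [ 0.65424503 -0.12883977  0.26218274] [-3.03611027e-01  5.62017247e-01  4.29875474e-01  1.43607810e+00
 -6.98202236e-04  8.28035849e-01]
([-2.3, -0.7, 102.2], 0.1)
```

View pics/c.png

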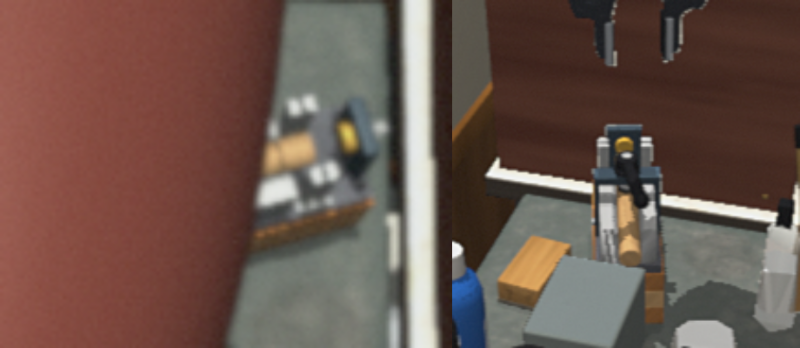

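Call:
arm_command(
  steps=[
    {"delta_pos": [-2, -1, 35], "turn": 0},
    {"delta_pos": [-2, -1, 65], "turn": 0},
    {"delta_pos": [-2, -1, 87], "turn": 0},
    {"delta_pos": [-2, -1, 87], "turn": 0},
  ],
)

```text
clock: 2.53
tcp_pos: [0.6462, -0.1251, 0.172]
tcp_rot: [-3.062, -0.686, 0.01]
force: [0.0, 0.5, -1.0]
grip_width: 0.0398
```

Run:
```python
from h import *
from plant import capture
import cv2
s=monitor.read_state();print(s["clock"],s["tcp_pos"])
print(go(W(*lev(.06),.14),98.4),proj("side",[s["tcp_pos"],W(*lev(.06),.155),W(*lev(.06,.072),.155)]))
b=capture("side")[160:280,250:390,::-1]
cv2.imwrite("pics/d.png",cv2.resize(b,(700,600),interpolation=3))
```

```text
2.5333 [ 0.64616525 -0.12508073  0.17201217]
([3.7, 6.6, 32.0], 0.2) [[325.33754242 216.95350703]
 [322.37499438 223.76159048]
 [323.68416208 228.02196768]]
```

View pics/d.png

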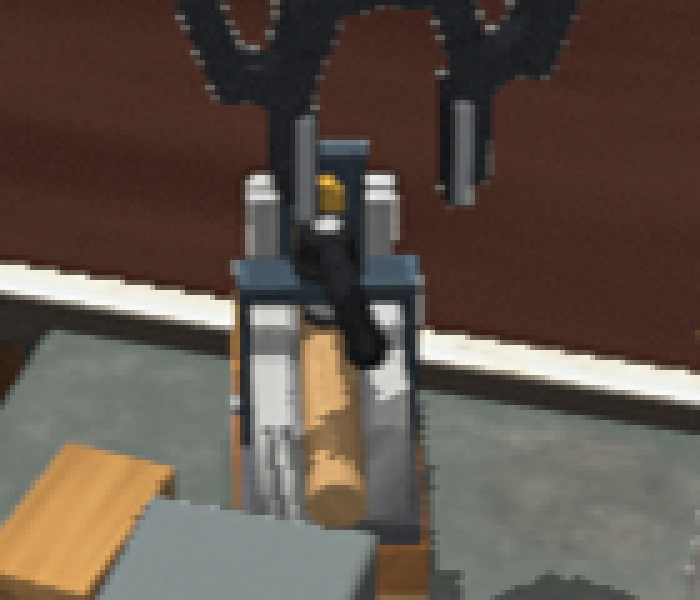

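Call:
arm_command(
  steps=[
    {"delta_pos": [0, 0, 0], "turn": 0},
    {"delta_pos": [0, 0, 0], "turn": 0},
  ],
)

```text
clock: 2.75
tcp_pos: [0.6504, -0.1264, 0.1786]
tcp_rot: [3.064, 0.687, 0.005]
force: [0.6, -0.3, 0.3]
grip_width: 0.0401
```

Run:
```python
from h import *
from plant import capture
import cv2
s=monitor.read_state();print(s["clock"],s["tcp_pos"],s["tcp_rot"],s["force"],s["q"],s["qd"])
print(go(W(*lev(.06),.14),98.4),proj("side",[s["tcp_pos"],[.6542,-.1288,.2622]]))
R=Ro.from_rotvec(s["tcp_rot"]).as_matrix();print(R.round(3),proj("side",[s["tcp_pos"]+R@[x,0,z] for x in(-.02,.02) for z in (0,-.008)]))
b=capture("side")[160:280,250:390,::-1]
cv2.imwrite("pics/e.png",b)
d=np.abs(b.astype(int)-0);
m=(b.max(2)-b.min(2)<14)&(b.mean(2)>75)&(b.mean(2)<150)
print([(i+160,''.join('#' if v else '.' for v in m[i,30:100:1])) for i in range(15,60,3)])
```

```text
2.75 [ 0.65036465 -0.12638837  0.17859409] [3.063855   0.68667569 0.00469115] [ 0.57738777 -0.26365114  0.28591336] [-3.02195101e-01  5.67005825e-01  2.22906111e-01  1.22324506e+00
 -5.22223481e-06  8.27645040e-01] [ 0.00070557 -0.00238778  0.0036613  -0.00642498 -0.0009279   0.00119345]
([0.2, 3.4, 38.6], 0.2) [[323.00490806 212.62576358]
 [321.2830892  164.77214623]]
[[ 0.904  0.427  0.003]
 [ 0.427 -0.904 -0.001]
 [ 0.003  0.002 -1.   ]] [[335.49862383 211.47740126]
 [335.60543845 207.22602191]
 [310.43537569 213.7810946 ]
 [310.41856363 209.51521139]]
[(175, '......................................................................'), (178, '.............................##............................####.......'), (181, '...........................####............................####.......'), (184, '...........................####............................####.......'), (187, '...........................####............................###........'), (190, '...........................####............................###........'), (193, '...........................####.........................#..####.......'), (196, '........................#..####............................###........'), (199, '............................##...................#....................'), (202, '...................#######.................######.....................'), (205, '...................#######......#..........#######....................'), (208, '....................######.................######.....................'), (211, '...................######.............................................'), (214, '................##....................................................'), (217, '......................................................#...............')]
```

Call:
arm_command(
  steps=[
    {"delta_pos": [0, 2, 15], "turn": 0},
    {"delta_pos": [0, 3, 30], "turn": 0},
    {"delta_pos": [0, 3, 37], "turn": 0},
    {"delta_pos": [0, 3, 37], "turn": 0},
    {"delta_pos": [0, 3, 37], "turn": 0},
  ],
)

```text
clock: 3.22
tcp_pos: [0.6507, -0.1288, 0.1398]
tcp_rot: [3.065, 0.687, 0.001]
force: [0.5, -0.5, -0.0]
grip_width: 0.0402
```

Run:
```python
from h import *
from plant import capture
import cv2
s=monitor.read_state();print(s["clock"],s["tcp_pos"],s["force"],go(W(*lev(.06),.14),98.4),proj("side",s["tcp_pos"]))
b=capture("side")[160:280,250:390,::-1]
cv2.imwrite("pics/f.png",cv2.resize(b,(700,600),interpolation=3))
```

```text
3.2167 [ 0.65074958 -0.12882251  0.1397881 ] [ 0.45715965 -0.53352188 -0.02050964] ([1.0, 1.1, -0.2], 0.2) [[323.02553089 231.84610508]]
```

View pics/f.png

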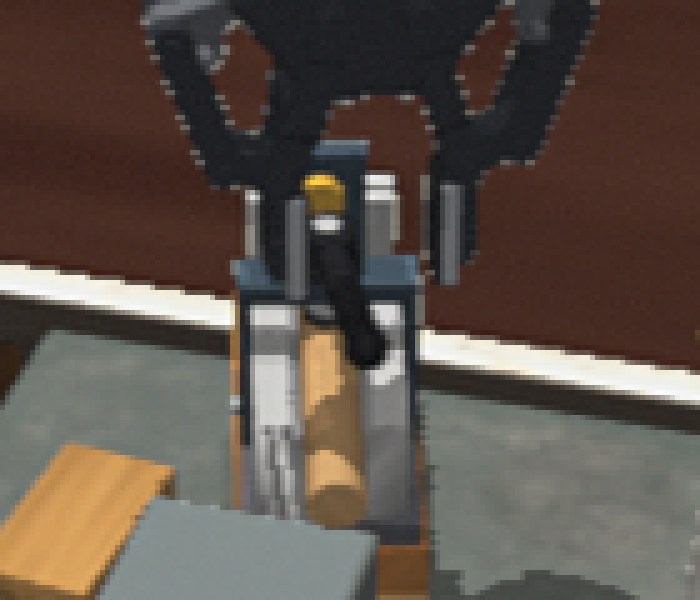

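Call:
arm_command(
  steps=[
    {"delta_pos": [1, 1, 8], "turn": 0},
    {"delta_pos": [1, 1, 17], "turn": 0},
    {"delta_pos": [1, 1, 17], "turn": 0},
    {"delta_pos": [1, 1, 17], "turn": 0},
  ],
  hand=30,
)

```text
clock: 3.6
tcp_pos: [0.6513, -0.1291, 0.1211]
tcp_rot: [-3.065, -0.687, 0.002]
force: [-0.0, -1.0, -0.1]
grip_width: 0.0301
```

Run:
```python
from h import *
from plant import capture
import cv2
s=monitor.read_state();print(s["clock"],s["tcp_pos"],s["force"],s["grip_width"],proj("side",s["tcp_pos"]))
for t in np.arange(.06,1.3,.12): print(round(t,2),go(W(*lev(t),.123),95+np.degrees(t)))
b=capture("side")[160:280,250:390,::-1]
cv2.imwrite("pics/g.png",cv2.resize(b,(700,600),interpolation=3))
```

```text
3.6 [ 0.65125884 -0.12905417  0.12111053] [-0.00665116 -0.98094519 -0.11436685] 0.03008440297203428 [[322.69261931 241.05314594]]
0.06 ([0.6, 0.7, -1.9], 0.1)
0.18 ([-6.6, 1.1, -1.9], -6.8)
0.3 ([-13.7, 2.3, -1.9], -13.6)
0.42 ([-20.6, 4.5, -1.9], -20.5)
0.54 ([-27.1, 7.4, -1.9], -27.4)
0.66 ([-33.3, 11.1, -1.9], -34.3)
0.78 ([-39.0, 15.5, -1.9], -41.1)
0.9 ([-44.1, 20.5, -1.9], -48.0)
1.02 ([-48.6, 26.1, -1.9], -54.9)
1.14 ([-52.4, 32.3, -1.9], -61.8)
1.26 ([-55.4, 38.8, -1.9], -68.6)
```

View pics/g.png

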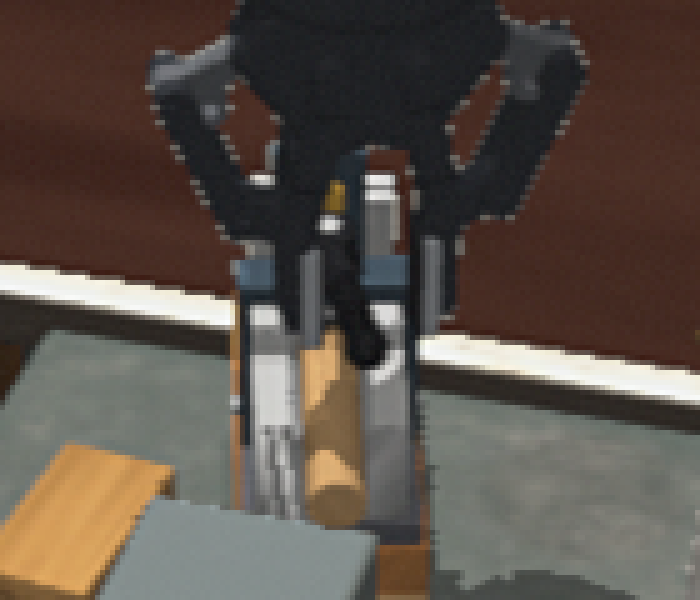

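Call:
arm_command(
  steps=[
    {"delta_pos": [-3, 1, 0], "turn": -3.4},
    {"delta_pos": [-6.6, 1.1, 0], "turn": -6.8},
    {"delta_pos": [-10, 1.7, 0], "turn": -10},
    {"delta_pos": [-13.7, 2.3, 0], "turn": -13.6},
    {"delta_pos": [-17, 3.4, 0], "turn": -17},
    {"delta_pos": [-20.6, 4.5, 0], "turn": -20.5},
    {"delta_pos": [-23.8, 6, 0], "turn": -24},
    {"delta_pos": [-27.1, 7.4, 0], "turn": -27.4},
  ],
)

```text
clock: 4.32
tcp_pos: [0.6317, -0.1474, 0.1227]
tcp_rot: [2.812, 1.398, 0.004]
force: [4.3, 1.1, -0.4]
grip_width: 0.0301
```

Run:
```python
from h import *
s=monitor.read_state();print(s["clock"],s["tcp_pos"],s["force"],s["torque"],s["grip_width"])
for t in np.arange(.54,1.3,.12): print(round(t,2),go(W(*lev(t),.123),95+np.degrees(t)))
```

```text
4.3167 [ 0.63174326 -0.1474191   0.12272669] [ 4.3245964   1.11878233 -0.35401898] [ 0.29162088 -0.80993074 -0.01598064] 0.03013118028544785
0.54 ([-1.0, -1.6, -0.3], 0.2)
0.66 ([-8.2, -1.2, -0.3], -6.7)
0.78 ([-15.3, 0.1, -0.3], -13.5)
0.9 ([-22.2, 2.2, -0.3], -20.4)
1.02 ([-28.8, 5.1, -0.3], -27.3)
1.14 ([-35.0, 8.8, -0.3], -34.2)
1.26 ([-40.7, 13.2, -0.3], -41.0)
```

Contact force is about 4.5 N, so the lever is turning.

Call:
arm_command(
  steps=[
    {"delta_pos": [-8, -1.2, 0], "turn": -6.7},
    {"delta_pos": [-15, 0, 0], "turn": -13.5},
    {"delta_pos": [-22, 2, 0], "turn": -20.4},
    {"delta_pos": [-29, 5, 0], "turn": -27.3},
    {"delta_pos": [-35, 9, 0], "turn": -34.2},
    {"delta_pos": [-38, 11, 0], "turn": -38},
    {"delta_pos": [-40.7, 13, 0], "turn": -41},
    {"delta_pos": [-40.7, 13, 0], "turn": -41},
  ],
)

```text
clock: 4.98
tcp_pos: [0.6168, -0.1879, 0.1227]
tcp_rot: [2.146, 2.293, 0.002]
force: [0.8, 1.8, 1.6]
grip_width: 0.0301
```

Run:
```python
from h import *
from plant import capture
import cv2
s=monitor.read_state();print(s["clock"],s["tcp_pos"],s["force"],s["torque"],s["q"])
print("lift",go(W(*lev(1.26),.19),95+72.2));print("rear",go(W(-.13,0,.19),90))
b=capture("side")[160:280,250:390,::-1]
cv2.imwrite("pics/i.png",cv2.resize(b,(700,600),interpolation=3))
```

```text
4.9833 [ 0.61677421 -0.18793563  0.12268141] [0.82557774 1.76057978 1.6257775 ] [ 0.39506613 -0.13234454 -0.11013105] [-4.09581577e-01  5.63656422e-01  6.84451552e-02  1.07430402e+00
  9.10270932e-04 -4.75598777e-01]
lift ([0.1, 1.0, -67.3], -0.1)
rear ([122.1, 33.1, -67.2], 77.1)
```

View pics/i.png

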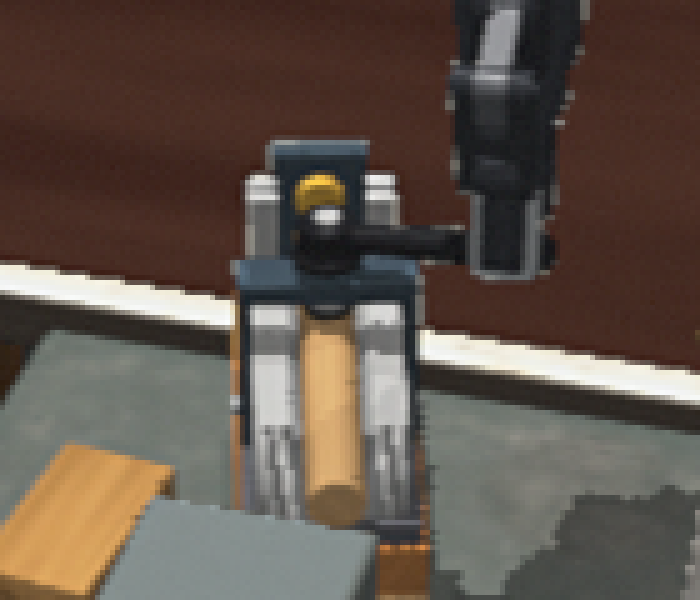

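Call:
arm_command(
  steps=[
    {"delta_pos": [0, 0, -30], "turn": 0},
    {"delta_pos": [0, 0, -60], "turn": 0},
    {"delta_pos": [15, 10, -80], "turn": 7},
    {"delta_pos": [35, 25, -80], "turn": 14},
    {"delta_pos": [60, 30, -80], "turn": 21},
    {"delta_pos": [90, 33, -80], "turn": 28},
    {"delta_pos": [122, 33, -80], "turn": 35},
    {"delta_pos": [122, 33, -80], "turn": 42},
  ],
  hand=0,
)

```text
clock: 5.7
tcp_pos: [0.6408, -0.0586, 0.2021]
tcp_rot: [-2.829, -1.362, -0.0]
force: [0.2, -1.0, -0.2]
grip_width: 0.0003
```

Call:
arm_command(
  steps=[
    {"delta_pos": [0, 0, 0], "turn": 7},
    {"delta_pos": [0, 0, 0], "turn": 14},
    {"delta_pos": [0, 0, 0], "turn": 21},
    {"delta_pos": [0, 0, 10], "turn": 28},
    {"delta_pos": [0, 0, 20], "turn": 35},
    {"delta_pos": [0, 0, 20], "turn": 35},
  ],
)

```text
clock: 6.2
tcp_pos: [0.6401, -0.0637, 0.1801]
tcp_rot: [-3.11, -0.443, 0.005]
force: [-1.0, -0.7, -0.1]
grip_width: 0.0003
```

Run:
```python
from h import *
s=monitor.read_state();print(s["clock"],s["tcp_pos"],s["force"],s["grip_width"])
print("rear",go(W(-.13,0,.125),90))
```

```text
6.2 [ 0.64014593 -0.06368737  0.18014966] [-0.98357211 -0.74933082 -0.07886467] 0.0003233188275757793
rear ([1.5, 0.8, 55.1], -0.5)
```

Call:
arm_command(
  steps=[
    {"delta_pos": [1, 0, 25], "turn": 0},
    {"delta_pos": [1, 0, 50], "turn": 0},
    {"delta_pos": [1, 0, 70], "turn": 0},
    {"delta_pos": [1, 0, 75], "turn": 0},
    {"delta_pos": [1, 0, 75], "turn": 0},
  ],
)

```text
clock: 6.62
tcp_pos: [0.6412, -0.0634, 0.1059]
tcp_rot: [-3.107, -0.458, 0.004]
force: [-0.2, -0.3, -0.4]
grip_width: 0.0003
```

Run:
```python
from h import *
from plant import capture
import cv2
s=monitor.read_state();print(s["clock"],s["tcp_pos"],s["force"],proj("side",s["tcp_pos"]),proj("side",W(-.098,0,.11)))
print("rear",go(W(-.13,0,.100),90))
b=capture("side")[180:300,250:390,::-1]
cv2.imwrite("pics/j.png",cv2.resize(b,(700,600),interpolation=3))
```

```text
6.6167 [ 0.64116847 -0.06343277  0.1059101 ] [-0.22190919 -0.29667997 -0.41748629] [[317.87109989 273.93609029]] [[317.26949178 258.98528289]]
rear ([0.3, 0.7, 5.9], 0.1)
```

View pics/j.png

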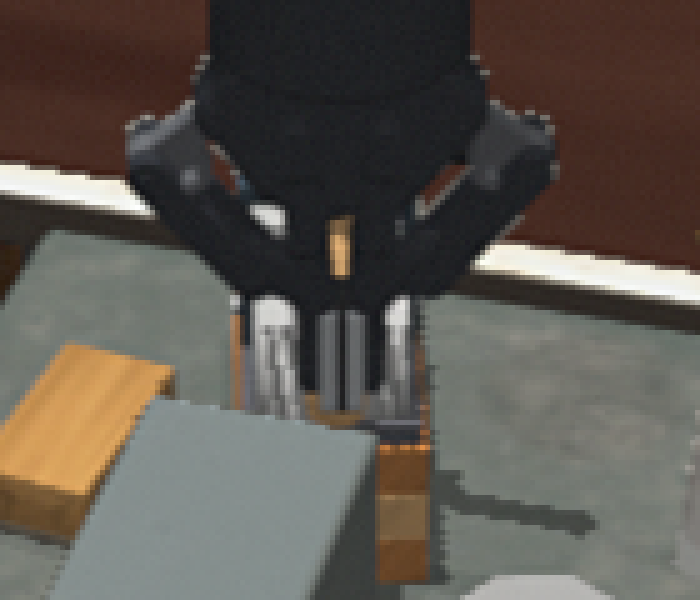

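Call:
arm_command(
  steps=[
    {"delta_pos": [0, 0, 4], "turn": 0},
    {"delta_pos": [0, 0, 8], "turn": 0},
    {"delta_pos": [0, 0, 12], "turn": 0},
    {"delta_pos": [0, 0, 15], "turn": 0},
    {"delta_pos": [0, 0, 15], "turn": 0},
  ],
)

```text
clock: 7.08
tcp_pos: [0.6419, -0.0636, 0.0915]
tcp_rot: [-3.108, -0.455, 0.001]
force: [-0.3, 0.6, -0.1]
grip_width: -0.0
```

Run:
```python
from h import *
from plant import capture
import cv2
s=monitor.read_state();print(s["clock"],s["tcp_pos"],s["force"],s["torque"],proj("side",s["tcp_pos"]))
b=capture("side")[180:300,250:390,::-1];cv2.imwrite("pics/k.png",b)
a=cv2.imread("pics/k.png");o=cv2.cvtColor(a,6)
for c in(64,66,68,70,72):print(c+250,o[60:110,c].tolist())
```

```text
7.0833 [ 0.64193097 -0.06356867  0.09145485] [-0.31679244  0.55152608 -0.14749298] [ 0.01400203 -0.00218076 -0.02499309] [[317.41809849 280.91166867]]
314 [27, 27, 32, 29, 31, 33, 34, 30, 31, 35, 69, 107, 103, 102, 102, 101, 102, 101, 102, 102, 103, 102, 102, 101, 101, 98, 102, 99, 94, 84, 139, 142, 141, 141, 140, 140, 139, 139, 139, 139, 140, 140, 139, 139, 141, 141, 140, 138, 137, 134]
316 [124, 122, 70, 33, 30, 33, 34, 34, 32, 52, 95, 88, 81, 81, 80, 81, 80, 81, 80, 80, 81, 81, 81, 80, 80, 80, 80, 79, 72, 77, 140, 142, 141, 139, 141, 141, 140, 140, 139, 141, 140, 140, 140, 138, 134, 131, 125, 115, 102, 86]
318 [150, 152, 104, 45, 30, 30, 34, 34, 32, 33, 61, 53, 50, 49, 50, 50, 49, 50, 49, 49, 50, 51, 49, 50, 50, 49, 48, 46, 52, 110, 142, 141, 141, 141, 140, 141, 140, 141, 142, 135, 131, 126, 117, 107, 92, 79, 68, 61, 61, 60]
320 [25, 29, 29, 29, 30, 32, 33, 32, 30, 51, 111, 109, 102, 101, 103, 102, 102, 103, 102, 102, 102, 103, 102, 102, 101, 101, 99, 98, 95, 142, 143, 143, 141, 141, 137, 134, 129, 121, 111, 97, 83, 71, 63, 59, 61, 60, 60, 60, 61, 60]
322 [32, 35, 34, 30, 36, 31, 32, 31, 31, 31, 46, 68, 66, 66, 65, 65, 65, 65, 68, 66, 66, 66, 66, 66, 66, 68, 100, 120, 118, 138, 137, 132, 122, 113, 100, 87, 75, 65, 61, 61, 60, 59, 60, 62, 60, 59, 62, 62, 61, 61]
```

Call:
arm_command(
  steps=[
    {"delta_pos": [0, 0, 3], "turn": 0},
    {"delta_pos": [0, 0, 6], "turn": 0},
    {"delta_pos": [0, 0, 8], "turn": 0},
    {"delta_pos": [0, 0, 8], "turn": 0},
  ],
)

```text
clock: 7.47
tcp_pos: [0.6419, -0.0635, 0.0834]
tcp_rot: [-3.108, -0.455, 0.001]
force: [-0.6, -0.2, 0.2]
grip_width: 0.0
```

Run:
```python
from h import *
s=monitor.read_state();print(s["clock"],s["tcp_pos"],s["force"],s["torque"])
print(go(W(-.110,0,.083),90))
```

```text
7.4667 [ 0.64192376 -0.06354175  0.0833785 ] [-0.57059085 -0.22090281  0.18253761] [-0.0298579   0.01804753 -0.01155671]
([-0.4, 20.3, 0.4], -0.0)
```

Call:
arm_command(
  steps=[
    {"delta_pos": [0, 4, 3], "turn": 0},
    {"delta_pos": [0, 8, 3], "turn": 0},
    {"delta_pos": [0, 12, 3], "turn": 0},
    {"delta_pos": [0, 16, 3], "turn": 0},
    {"delta_pos": [0, 20, 3], "turn": 0},
    {"delta_pos": [0, 24, 3], "turn": 0},
    {"delta_pos": [0, 28, 3], "turn": 0},
    {"delta_pos": [0, 28, 3], "turn": 0},
  ],
)

```text
clock: 8.13
tcp_pos: [0.6506, -0.0913, 0.081]
tcp_rot: [3.108, 0.454, 0.0]
force: [-0.1, 0.0, -0.6]
grip_width: 0.0005
```

```bash
cat > st.py <<'E'
from h import *
from plant import capture
import cv2
s=monitor.read_state();j=RJ.T@(s["tcp_pos"][:2]-O);print(s["clock"],"jig",j.round(4),s["tcp_pos"][2].round(4),"Fjig",(RJ.T@s["force"][:2]).round(1),s["force"][2].round(1))
b=capture("side");cv2.imwrite("pics/s%05.0f.png"%(s["clock"]*100),b[:,:,::-1])
t=capture("top");cv2.imwrite("pics/t%05.0f.png"%(s["clock"]*100),t[:,:,::-1])
E
python3 st.py
```

```text
8.1333 jig [-0.1012  0.0007] 0.081 Fjig [-0.1 -0.1] -0.6
```

Call:
arm_command(
  steps=[
    {"delta_pos": [0, 2, 0], "turn": 0},
    {"delta_pos": [0, 4, 0], "turn": 0},
    {"delta_pos": [0, 6, 0], "turn": 0},
    {"delta_pos": [0, 8, 0], "turn": 0},
    {"delta_pos": [0, 8, 0], "turn": 0},
  ],
)

```text
clock: 8.65
tcp_pos: [0.6527, -0.0985, 0.081]
tcp_rot: [3.108, 0.455, 0.0]
force: [1.0, -0.3, -0.0]
grip_width: -0.0001
```

```bash
python3 st.py
python3 - <<'E'
import cv2,glob
f=sorted(glob.glob("pics/t[0-9]*.png"))[-1];g=sorted(glob.glob("pics/s[0-9]*.png"))[-1]
a=cv2.imread(f)[180:280,330:430];b=cv2.imread(g)[170:290,250:370]
import numpy as np
cv2.imwrite("pics/L.png",np.hstack([cv2.resize(a,(400,400),interpolation=3),cv2.resize(b,(400,400),interpolation=3)]))
E
```

```text
8.65 jig [-0.0937  0.0007] 0.081 Fjig [0.6 0.9] -0.0
```

View pics/L.png

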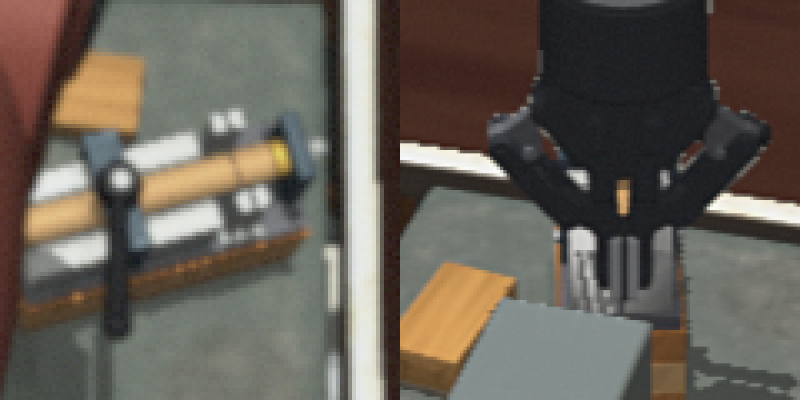

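Call:
arm_command(
  steps=[
    {"delta_pos": [0, 1, 0], "turn": 0},
    {"delta_pos": [0, 2, 0], "turn": 0},
    {"delta_pos": [0, 3, 0], "turn": 0},
    {"delta_pos": [0, 3, 0], "turn": 0},
    {"delta_pos": [0, 3, 0], "turn": 0},
  ],
)

```text
clock: 9.17
tcp_pos: [0.6531, -0.0999, 0.0809]
tcp_rot: [-3.106, -0.456, 0.001]
force: [-1.1, 3.9, 1.7]
grip_width: -0.0001
```

```bash
python3 st.py
```

```text
9.1667 jig [-0.0923  0.0007] 0.0809 Fjig [-4.  0.] 1.7
```

Call:
arm_command(
  steps=[
    {"delta_pos": [0, 1, 0], "turn": 0},
    {"delta_pos": [0, 2, 0], "turn": 0},
    {"delta_pos": [0, 2, 0], "turn": 0},
    {"delta_pos": [0, 2, 0], "turn": 0},
  ],
)

```text
clock: 9.6
tcp_pos: [0.6531, -0.1, 0.0809]
tcp_rot: [-3.103, -0.457, 0.001]
force: [-3.7, 11.6, 5.5]
grip_width: -0.0002
```

```bash
python3 st.py
```

```text
9.6 jig [-0.0922  0.0006] 0.0809 Fjig [-12.2  -0.2] 5.5
```

Call:
arm_command(
  steps=[
    {"delta_pos": [0, -5, 0], "turn": 0},
    {"delta_pos": [0, -15, 0], "turn": 0},
    {"delta_pos": [0, -30, 0], "turn": 0},
    {"delta_pos": [0, -32, -30], "turn": 0},
    {"delta_pos": [0, -32, -60], "turn": 0},
    {"delta_pos": [0, -32, -95], "turn": 0},
    {"delta_pos": [0, -32, -125], "turn": 0},
    {"delta_pos": [0, -32, -125], "turn": 0},
  ],
  hand=30,
)

```text
clock: 10.37
tcp_pos: [0.6476, -0.0719, 0.2128]
tcp_rot: [3.105, 0.455, 0.014]
force: [1.0, 0.5, 1.2]
grip_width: 0.0301
```

```bash
python3 st.py
python3 - <<'E'
from h import *
print(go(W(*lev(1.15),.21),95+np.degrees(1.15)))
E
```

```text
10.3667 jig [-0.1207  0.0035] 0.2128 Fjig [-0.2  1.1] 1.2
([-58.2, 96.9, -2.6], -70.9)
```

Call:
arm_command(
  steps=[
    {"delta_pos": [-10, 10, 0], "turn": -7},
    {"delta_pos": [-20, 25, 0], "turn": -14},
    {"delta_pos": [-30, 40, 0], "turn": -21},
    {"delta_pos": [-40, 55, 0], "turn": -28},
    {"delta_pos": [-50, 70, 0], "turn": -35},
    {"delta_pos": [-58, 85, 0], "turn": -42},
    {"delta_pos": [-58, 97, 0], "turn": -49},
    {"delta_pos": [-58, 97, 0], "turn": -56},
  ],
)

```text
clock: 11.13
tcp_pos: [0.6162, -0.1834, 0.2041]
tcp_rot: [-2.526, -1.865, 0.003]
force: [0.0, 0.1, 0.7]
grip_width: 0.0302
```

Call:
arm_command(
  steps=[
    {"delta_pos": [0, 0, 0], "turn": -7},
    {"delta_pos": [0, 0, 0], "turn": -14},
    {"delta_pos": [0, 0, 0], "turn": -15},
    {"delta_pos": [0, 0, 0], "turn": -15},
    {"delta_pos": [0, 0, 0], "turn": -15},
  ],
)

```text
clock: 11.55
tcp_pos: [0.6167, -0.1813, 0.2052]
tcp_rot: [-2.269, -2.171, 0.001]
force: [0.4, -0.1, -0.8]
grip_width: 0.0298
```

```bash
python3 st.py
python3 - <<'E'
from h import *
print(go(W(*lev(1.15),.123),95+np.degrees(1.15)))
E
```

```text
11.55 jig [-0.0248 -0.0576] 0.2052 Fjig [0.2 0.4] -0.8
([0.3, 0.7, 82.6], -0.1)
```

Call:
arm_command(
  steps=[
    {"delta_pos": [0, 1, 25], "turn": 0},
    {"delta_pos": [0, 1, 50], "turn": 0},
    {"delta_pos": [0, 1, 62], "turn": 0},
    {"delta_pos": [0, 1, 66], "turn": 0},
    {"delta_pos": [0, 1, 68], "turn": 0},
    {"delta_pos": [0, 1, 70], "turn": 0},
  ],
)

```text
clock: 12.15
tcp_pos: [0.6186, -0.182, 0.1367]
tcp_rot: [2.266, 2.174, 0.001]
force: [-0.3, 0.1, 0.6]
grip_width: 0.0298
```

Call:
arm_command(
  steps=[
    {"delta_pos": [0, 0, 3], "turn": 0},
    {"delta_pos": [0, 0, 6], "turn": 0},
    {"delta_pos": [0, 0, 9], "turn": 0},
    {"delta_pos": [0, 0, 12], "turn": 0},
    {"delta_pos": [0, 0, 12], "turn": 0},
  ],
)

```text
clock: 12.57
tcp_pos: [0.6178, -0.1818, 0.1234]
tcp_rot: [-2.266, -2.175, 0.0]
force: [0.3, 0.6, -0.9]
grip_width: 0.03
```

```bash
python3 st.py
python3 - <<'E'
from h import *
for t in np.arange(1.15,-.3,-.12): print(round(t,2),go(W(*lev(t),.122),95+np.degrees(t)))
E
```

```text
12.5667 jig [-0.024  -0.0567] 0.1234 Fjig [-0.5  0.5] -0.9
1.15 ([0.6, -0.4, 1.9], 0.1)
1.03 ([7.8, 0.0, 1.9], 6.9)
0.91 ([14.9, 1.3, 1.9], 13.8)
0.79 ([21.7, 3.4, 1.9], 20.7)
0.67 ([28.3, 6.4, 1.9], 27.6)
0.55 ([34.5, 10.1, 1.9], 34.4)
0.43 ([40.1, 14.5, 1.9], 41.3)
0.31 ([45.3, 19.6, 1.9], 48.2)
0.19 ([49.7, 25.2, 1.9], 55.1)
0.07 ([53.5, 31.4, 1.9], 61.9)
-0.05 ([56.5, 37.9, 1.9], 68.8)
-0.17 ([58.7, 44.7, 1.9], 75.7)
-0.29 ([60.0, 51.8, 1.9], 82.6)
```

Call:
arm_command(
  steps=[
    {"delta_pos": [4, 0, 1], "turn": 3.5},
    {"delta_pos": [8, 0, 1], "turn": 7},
    {"delta_pos": [15, 1.3, 1], "turn": 13.8},
    {"delta_pos": [21.7, 3.4, 1], "turn": 20.7},
    {"delta_pos": [28.3, 6.4, 1], "turn": 27.6},
    {"delta_pos": [34.5, 10, 1], "turn": 34.4},
    {"delta_pos": [40, 14.5, 1], "turn": 41.3},
    {"delta_pos": [43, 17, 1], "turn": 45},
  ],
)

```text
clock: 13.33
tcp_pos: [0.636, -0.1395, 0.1225]
tcp_rot: [-2.93, -1.133, 0.004]
force: [-2.8, -3.3, -2.6]
grip_width: 0.0296
```

```bash
python3 st.py
python3 - <<'E'
from h import *
for t in np.arange(.37,-.35,-.06): print(round(t,2),go(W(*lev(t),.122),95+np.degrees(t)))
E
```

```text
13.3333 jig [-0.0593 -0.0271] 0.1225 Fjig [ 2.3 -3.6] -2.6
0.37 ([-0.1, 0.6, 0.6], -0.3)
0.31 ([3.5, 0.7, 0.6], 3.2)
0.25 ([7.1, 1.0, 0.6], 6.6)
0.19 ([10.7, 1.5, 0.6], 10.0)
0.13 ([14.2, 2.2, 0.6], 13.5)
0.07 ([17.7, 3.2, 0.6], 16.9)
0.01 ([21.1, 4.3, 0.5], 20.4)
-0.05 ([24.4, 5.7, 0.5], 23.8)
-0.11 ([27.7, 7.2, 0.5], 27.2)
-0.17 ([30.8, 9.0, 0.5], 30.7)
-0.23 ([33.9, 10.9, 0.5], 34.1)
-0.29 ([36.8, 13.0, 0.5], 37.5)
```

Call:
arm_command(
  steps=[
    {"delta_pos": [3.5, 0.7, 0], "turn": 3.2},
    {"delta_pos": [7, 1, 0], "turn": 6.6},
    {"delta_pos": [10.7, 1.5, 0], "turn": 10},
    {"delta_pos": [14.2, 2.2, 0], "turn": 13.5},
    {"delta_pos": [17.7, 3.2, 0], "turn": 17},
    {"delta_pos": [21, 4.3, 0], "turn": 20.4},
    {"delta_pos": [24.4, 5.7, 0], "turn": 23.8},
    {"delta_pos": [24.4, 5.7, 0], "turn": 23.8},
  ],
)

```text
clock: 14.1
tcp_pos: [0.658, -0.1273, 0.1226]
tcp_rot: [-3.099, -0.515, 0.002]
force: [-3.6, -0.8, -0.7]
grip_width: 0.0303
```

```bash
python3 st.py
python3 - <<'E'
from h import *
for t in np.arange(-.05,-.35,-.06): print(round(t,2),go(W(*lev(t),.122),95+np.degrees(t)))
E
```

```text
14.1 jig [-0.0646 -0.0025] 0.1226 Fjig [-0.3 -3.6] -0.7
-0.05 ([0.2, -0.5, 0.8], 0.2)
-0.11 ([3.8, -0.4, 0.8], 3.7)
-0.17 ([7.4, -0.0, 0.8], 7.1)
-0.23 ([10.9, 0.5, 0.8], 10.5)
-0.29 ([14.5, 1.3, 0.8], 14.0)
```

Call:
arm_command(
  steps=[
    {"delta_pos": [2, 0, 0], "turn": 1.8},
    {"delta_pos": [4, 0, 0], "turn": 3.7},
    {"delta_pos": [5.5, 0, 0], "turn": 5},
    {"delta_pos": [7.4, 0, 0], "turn": 7},
    {"delta_pos": [7.4, 0, 0], "turn": 7},
  ],
)

```text
clock: 14.62
tcp_pos: [0.6646, -0.1255, 0.1226]
tcp_rot: [3.124, 0.324, -0.003]
force: [-5.9, -3.7, -0.9]
grip_width: 0.03
```

```bash
python3 st.py
```

```text
14.6167 jig [-0.0645  0.0044] 0.1226 Fjig [ 1.8 -6.7] -0.9
```

Call:
arm_command(
  steps=[
    {"delta_pos": [1.5, 0, 0], "turn": 0},
    {"delta_pos": [3, 0, 0], "turn": 0},
    {"delta_pos": [4, 0, 0], "turn": 0},
    {"delta_pos": [4, 0, 0], "turn": 0},
  ],
)

```text
clock: 15.05
tcp_pos: [0.6663, -0.1248, 0.1221]
tcp_rot: [3.124, 0.327, -0.01]
force: [-14.1, -3.8, 1.3]
grip_width: 0.0297
```

```bash
python3 st.py
```

```text
15.05 jig [-0.0647  0.0061] 0.1221 Fjig [ -0.4 -14.6] 1.3
```

Call:
arm_command(
  steps=[
    {"delta_pos": [1.5, 0, 0], "turn": 0},
    {"delta_pos": [3, 0, 0], "turn": 0},
    {"delta_pos": [3, 0, 0], "turn": 0},
    {"delta_pos": [3, 0, 0], "turn": 0},
  ],
)

```text
clock: 15.48
tcp_pos: [0.6675, -0.1242, 0.1218]
tcp_rot: [-3.124, -0.327, 0.015]
force: [-19.3, -5.0, 2.7]
grip_width: 0.0304
```

```bash
python3 st.py
```

```text
15.4833 jig [-0.0649  0.0075] 0.1218 Fjig [ -0.8 -19.9] 2.7
```

Call:
arm_command(
  steps=[
    {"delta_pos": [-4, 0, 0], "turn": 0},
    {"delta_pos": [-10, 0, 0], "turn": 0},
    {"delta_pos": [-12, 0, 0], "turn": 0},
    {"delta_pos": [-12, 0, 0], "turn": 0},
  ],
)

```text
clock: 15.92
tcp_pos: [0.6613, -0.1259, 0.1236]
tcp_rot: [3.125, 0.326, 0.003]
force: [1.2, 0.3, 0.1]
grip_width: 0.0299
```

```bash
python3 st.py
```

```text
15.9167 jig [-0.065   0.0011] 0.1236 Fjig [0.1 1.3] 0.1
```

Call:
arm_command(
  steps=[
    {"delta_pos": [-3, 0, -8], "turn": 0},
    {"delta_pos": [-3, 0, -25], "turn": 0},
    {"delta_pos": [-3, 0, -60], "turn": 0},
    {"delta_pos": [-3, 0, -100], "turn": 0},
    {"delta_pos": [-3, 0, -140], "turn": 0},
    {"delta_pos": [-30, 0, -175], "turn": 0},
    {"delta_pos": [-65, 0, -200], "turn": 0},
    {"delta_pos": [-100, 0, -220], "turn": 0},
  ],
)

```text
clock: 16.68
tcp_pos: [0.5649, -0.1459, 0.3441]
tcp_rot: [3.123, 0.327, 0.004]
force: [-0.1, -0.6, -0.8]
grip_width: 0.0303
```

Call:
arm_command(
  steps=[
    {"delta_pos": [-35, 0, 0], "turn": 0},
    {"delta_pos": [-70, 0, 0], "turn": 0},
    {"delta_pos": [-110, 0, 0], "turn": 0},
    {"delta_pos": [-150, -20, 0], "turn": 0},
    {"delta_pos": [-175, -50, 0], "turn": 0},
    {"delta_pos": [-175, -90, 0], "turn": 0},
    {"delta_pos": [-175, -130, 0], "turn": 0},
    {"delta_pos": [-175, -130, 0], "turn": 0},
  ],
)

```text
clock: 17.35
tcp_pos: [0.365, -0.0499, 0.3433]
tcp_rot: [-3.123, -0.33, -0.004]
force: [1.2, -1.1, 0.1]
grip_width: 0.03
```

```bash
python3 st.py
python3 - <<'E'
import cv2,glob,numpy as np
f=sorted(glob.glob("pics/t[0-9]*.png"))[-1];g=sorted(glob.glob("pics/s[0-9]*.png"))[-1]
a=cv2.resize(cv2.imread(f)[180:280,300:430],(520,400),interpolation=3)
b=cv2.resize(cv2.imread(g)[170:310,260:358],(280,400),interpolation=3)
o=cv2.resize(cv2.imread("pics/top0.png")[180:250,300:430],(371,200));t=cv2.resize(cv2.imread(f),(267,200))
bot=np.zeros((200,800,3),np.uint8);bot[:,:371]=o;bot[:,400:667]=t
cv2.imwrite("pics/fin.png",np.vstack([np.hstack([a,b]),bot]))
E
```

```text
17.35 jig [-0.223  -0.2609] 0.3433 Fjig [1.4 0.8] 0.1
```

View pics/fin.png

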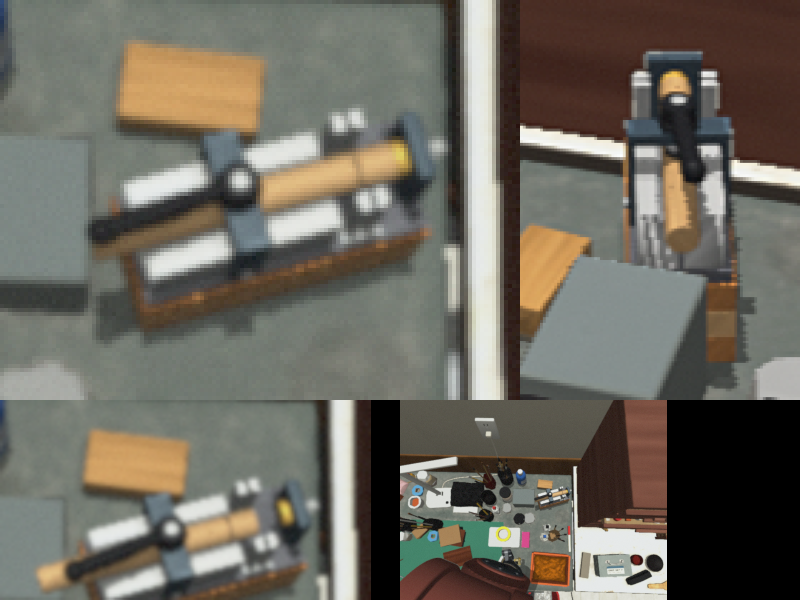

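```bash
ls pics|grep ^t
python3 - <<'E'
import cv2,glob,numpy as np
from h import *
L=sorted(glob.glob("pics/t[0-9]*.png"))
x=np.arange(.035,.085,.001)
uv=proj("top",[W(i,.0,.12) for i in x]).astype(np.float32)
for f in [L[3],L[-1]]:
    im=cv2.imread(f);v=cv2.remap(im,uv[:,0].reshape(1,-1),uv[:,1].reshape(1,-1),1)[0].astype(int)
    print(f,[(round(1000*i),int(a[2]),int(a[0])) for i,a in zip(x,v)][15::2])
    print("line at",1000*x[15:35][v[15:35,2].argmin()])
E
```

```text
t00813.png
t00865.png
t00917.png
t00960.png
t01037.png
t01155.png
t01257.png
t01333.png
t01410.png
t01462.png
t01505.png
t01548.png
t01592.png
t01735.png
top0.png
pics/t00960.png [(50, 221, 128), (52, 221, 130), (54, 220, 127), (56, 213, 122), (58, 194, 115), (60, 200, 116), (62, 218, 128), (64, 223, 131), (66, 222, 131), (68, 222, 130), (70, 222, 129), (72, 222, 131), (74, 221, 129), (76, 219, 122), (78, 219, 111), (80, 221, 102), (82, 208, 91), (84, 163, 78)]
line at 58.00000000000002
pics/t01735.png [(50, 221, 129), (52, 222, 128), (54, 220, 129), (56, 211, 121), (58, 189, 110), (60, 200, 116), (62, 217, 126), (64, 221, 129), (66, 222, 129), (68, 222, 131), (70, 221, 130), (72, 221, 129), (74, 220, 127), (76, 218, 122), (78, 218, 111), (80, 221, 102), (82, 207, 90), (84, 163, 76)]
line at 58.00000000000002
```

The profiles match, so clamping didn't shift the blank: its line is still where it was while the blank was pressed on the stop.

```bash
python3 -c "
from plant import bot;print(bot.sign_off())"
```

```text
the job is handed in; nothing more can be done
None
```

The blank is now clamped against the brass stop and the job is handed in, at about 17.4 s on the robot clock. No verdict was reported.

**What I did**
- **Loosening:** I swung the lever loose to about 1.15 rad, estimated from the picture.
- **Pushing:** I pushed the blank along the groove with closed fingers until it stalled against the stop. The force rose from 4 to 12 N with no further movement.
- **Clamping:** I swung the lever back against its end of travel, up to about 20 N. Then I backed off, lifted clear and moved the arm away.

**Last checks**
- **Blank position:** The dark line on the blank sits at the same place after clamping as while it was pressed on the stop. The pixel profiles match to about 1 mm, so clamping did not pull it off.
- **Lever:** The picture shows it back over the rear of the blank. I did not measure its final angle; that it is fully tight rests on the force at the end of travel.
- **Surroundings:** The sanding block looks unmoved. I only saw the tape roll and marker pen in a small overview picture and did not measure them.

**Disagreement:** In the side picture the fingertips sat about 20 mm higher than the reported TCP. I went by the picture, and no unexpected contact forces appeared.

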